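# Feel for the tool chest's hidden release and spring the lid

### The job

The green tool chest is shut, and its release is a plain notch somewhere along the dark front rim. Start at either end of the rim and run the fingertips lightly along its top until you find the notch, press the catch inside it down until the lid springs free, then draw back clear so that the lid can swing wide open. Nothing is to be picked up: leave the hammer, wrench, oil bottle and tin where they are, and do not lean hard on the chest.

Things in the scene. Friction and masses are not known exactly. Their poses are not given: they have to be found in the camera images.
- chest: Green steel tool chest, fixed: 240 mm deep (its x), 460 wide (its y), 160 high; two drawers, flat lid. Origin: centre of underside; x from front (robot side) to back, y to the left, z up. Its front rim is a flat, rigid dark bar: x -120 to -92 mm, full width, top at z 160. The lid starts behind it at x -90, 3 mm lower than the rim. Drawer pulls stick out 12 mm in front at z 49 and 92.
- rim_left (a point): Left end (chest y = +230 mm) of the front rim, on the middle line of its top face (chest x -106, z 160 mm). Axes as the chest's. One notch, 48 mm long, is cut through the whole width of the rim and open to the front; its middle lies anywhere from chest y = -65 to 65 mm. No pose is given for it: it must be felt or seen.
- rim_right (a point): Right end (chest y = -230 mm) of the front rim, on the middle line of its top face (chest x -106, z 160 mm). Axes as the chest's.
- release (a joint): The catch: a flat dark plate filling the notch, its face 10 mm below the rim's top (chest z 150 mm). Value: 0 up, 0.007 m pressed fully down to its stop. Sprung: starts to move at about 2.7 N, is fully down at about 6 N, comes back up when let go. It frees the lid at about 5 mm.
- lid (a joint): Lid angle about the hinge on the chest's back edge: 0 shut, 1.25 rad open at its stop. Once freed, gas struts swing it up by themselves in about 3 s and hold it; its front edge sweeps up and back, away from the robot. A hand in its way is pushed with only 3 to 5 N.
- lid_edge (a point): Middle of the lid's front edge, on its upper face (shut: chest x = -90 mm, z = 157 mm). Moves with the lid.
- hammer: Hammer 260 mm long lying on the bench to the right of the chest, roughly along its side; origin under its middle, x along the handle towards the head. Leave alone.
- wrench: Steel wrench 180 mm long lying on the bench before the chest; origin under its middle, x along it. Leave alone.
- oil_bottle: White bottle, 60 mm across, 150 mm high, standing to the left of the chest; origin at the centre of its foot. Leave alone.
- tin: Open steel tin, 72 mm across, 90 mm high, standing before the right half of the chest; origin at the centre of its foot. Leave alone.

How it is judged (in metres and radians):
On the way, in this order (a step that is already met when the one before it is completed fails the run):
1. the fingertips touch the rim near one of its ends (more than 150 mm from the chest's middle) (contact force between the fingers and chest above 0.3 N and x of the grasp point in the frame of chest below -0.08 m and z of the grasp point in the frame of chest above 0.15 m and (y of the grasp point in the frame of chest above 0.15 m or y of the grasp point in the frame of chest below -0.15 m) and value of joint lid below 0.05 rad), for 0.1 s.
2. they are felt along the rim towards its middle: touching it 90 to 140 mm from the chest's middle (contact force between the fingers and chest above 0.3 N and x of the grasp point in the frame of chest below -0.08 m and z of the grasp point in the frame of chest above 0.15 m and (y of the grasp point in the frame of chest between 0.09 and 0.14 m or y of the grasp point in the frame of chest between -0.14 and -0.09 m) and value of joint lid below 0.05 rad), for 0.1 s.
3. the fingertips press the catch in the notch down (past 4 mm) (value of joint release above 0.004 m and contact force between the fingers and chest above 1 N), for 0.05 s.
At the end, for the whole second after the job is handed in: The lid stands open by more than 1.1 rad and is at rest, the catch is back up (within 1.5 mm), and the hammer, wrench, bottle and tin are within 20 mm of where they were (value of joint lid above 1.1 rad and velocity of joint lid below 0.1 rad/s and value of joint release below 0.0015 m and distance of each of hammer, wrench, oil_bottle, tin from where it was at the start of the episode below 0.02 m); the robot touches nothing.
It fails at once if the hammer, wrench, bottle or tin is lifted, carried or pushed about (moved more than 20 mm) (distance of any of hammer, wrench, oil_bottle, tin from where it was at the start of the episode above 0.02 m).
It fails at once if the chest is leaned on hard (fingers or arm over 50 N) (contact force between any of the fingers, the arm and chest above 50 N).
It also fails if it takes over 64 s, if anything falls off the work surface, if the arm or the gripper's body presses on something with over 40 N, if the wrist force passes 120 N, or if a joint passes its speed limit or range.

### The arm

A 7-joint arm with a two-finger parallel gripper is mounted at the origin on the work surface. World frame = base frame: x ahead of the robot, y to its left, z up, the work surface at z = 0. Lengths are in mm, angles in rad, forces in N, time in s.
With the tool pointing down it reaches from about 350 to 900 mm from the base axis. Payload 7.2 kg.
Tool frame: the origin (TCP) lies between the finger pads; the fingertips stand 14 mm ahead of it and the grasp point (between the pads) lies 5 mm behind it; z points along the fingers, y is the direction in which the jaws open and shut (so a half turn about z gives the same grasp; the last joint's range is limited). The gripper opens to 88 mm and grips with 3 to 60 N. Pads are 20 mm wide; open, the fingers measure 115 mm over their backs; the gripper's body (75 mm by 178 mm) begins 61 mm behind the grasp point.
Start: joints at [1.221, 0.411, -0.013, 1.596, 0.006, 1.134, -0.082], TCP at [173.791, -600.354, 236.653] pointing down, gripper open.
Joint ranges: [-2.95, 2.95], [-0.29, 1.99], [-1.47, 1.44], [0.14, 2.54], [-1.03, 4.17], [0.13, 1.85], [-2.86, 2.86]. Speed limits (rad/s): [2.39, 2.39, 3.01, 3.01, 3.14, 3.14, 3.14].

### API

Orientations are given as a unit quaternion [x, y, z, w].
In Python, from plant import ctrl gives the robot as it stands.
- The arm moves only by the tool servo_tool, never from a script. Its argument "motion" is a list of rows, each an object of numbers: "tx", "ty", "tz": the shift along the world's x, y, z scaled (see below); "spin": the turn about the world's z scaled (see below). In form: [{"tx": .., "ty": .., "tz": .., "spin": ..}, ...]. A call has 1 to 8 rows; each row is the pose to reach, as a shift and turn from the pose commanded when the call began, turning the shorter way round; what a row does not reach only later rows make up. The controller multiplies each number of a shift by 0.1 m and each number of a turn by pi rad. A row lasts 1/12 s, in which the tool goes at most 41.7 mm and 7.16 degrees, less where a joint would pass 70% of its speed; a pose out of reach is approached as far as the arm can. A call with a number of a shift or a turn outside -1 to 1 is refused whole. A call with a gripper value outside its range is refused whole. "claw" is the closure, from 0 (fully open) to 1 (shut), set as the call begins (left out, the last holds). The fingers move at their own pace and stop on an object; "newtons" is the grip in N (left out, the last holds). Time passes only in rows, so rows that repeat a pose let the fingers close. It gives the time, the measured TCP pose, the force and the opening at its end, in the units of the state.
- ctrl.read_state(): the state, without advancing time (a new reading comes with each control period).
- ctrl.read_camera(name): name is "scene" or "top" or "wrist"; returns a dict with "pixels" (480x640x3 uint8, blue, green, red), "vfov" (degrees; the focal length in pixels is half the picture's height over the tangent of half this angle, whatever the lens; pixels are square), "cx", "cy" (the principal point, pixels), "R" (3x3) and "t" (3): a world point X has camera coordinates R X + t. Camera axes: x right, y down, z forward; pixel columns grow to the right and rows downward; lengths in mm; the calibration is good to about 2 mm. A picture is of the moment at which its call begins. There is no depth.
- ctrl.finish_job(): hands the job in, once; it reports no verdict.
Trained networks look in a picture, given as the dict that the camera call returned (one of the last four; its "shot" number tells which), for a name from the list of things; names that differ only in an ending like _2 or _b are one class to them, and where a whole thing is asked for, a point or a joint stands for the part that bears it (a point fixed in the world has none). Each returns a list of dicts, best first, with "score" (0 to 1); they miss things now and then, are a little off and sometimes report something else, mostly with a low value. They report only what shows in the picture. A call takes as long as a camera call.
- ctrl.find_in(label, picture): "at" ([column, row] in pixels, amid what is visible of it).
- ctrl.trace(label, picture): "mask" (480x640 bool, what is visible of it) and "at" ([column, row] in pixels, amid what is visible of it).
- ctrl.landmark_of(label, picture): "at" ([column, row] in pixels: a listed point, or the origin of a listed thing).
The state is a dict: "time": time; "joints": joint angles; "qd": joint speeds; "effort": joint torques, N m; "tool_pos": TCP position; "eef_rot": TCP orientation; "force": force on the tool from outside, world axes, zero at the start; "ft_torque": the same for the moment, N m; "opening": opening from 0.0 (shut) to 1.0 (fully open).
Only numpy, scipy, OpenCV 4.12 (cv2) and the standard library are available. Lean on these libraries where they do the work, as an engineer would, in place of code of your own. Each camera call takes 0.05 s, during which the arm holds its last target. There are 200 camera calls.

## Working session

There is one attempt and no reset: what is moved stays moved. The work goes in short steps, Python scripts to look and compute and a tool call to move; the robot and the scene stay as the last step left them, time stands still between calls to the robot, and variables do not carry over. Pictures are saved under pics/ and viewed, about 8 in all and at most 12, crops included, and the job is handed in when it is done.

Besides the shell and the picture viewer there is one more tool, called after "Emit:" as name(argument=value, ...), one argument or row to a line, values as JSON. servo_tool: Moves the arm, as the interface text tells. Shifts and turns lie within -1 to 1; 1 stands for 0.1 m of shift or pi rad of turn. Its arguments: {"type":"object","properties":{"motion":{"type":"array","items":{"type":"object","properties":{"tx":{"type":"number"},"ty":{"type":"number"},"tz":{"type":"number"},"spin":{"type":"number"}}}},"claw":{"type":"number"},"newtons":{"type":"number"}},"required":["motion"]}

```bash
mkdir -p pics; cat > h.py <<'E'
import numpy as np, cv2
from plant import ctrl
def K(p):
    f=240/np.tan(np.radians(p["vfov"])/2); return f
def ray(p,at,z):
    f=K(p);R=np.array(p["R"]);t=np.array(p["t"])
    d=R.T@np.array([(at[0]-p["cx"])/f,(at[1]-p["cy"])/f,1]);c=-R.T@t
    return c+d*(z-c[2])/d[2]
def proj(p,X):
    f=K(p);c=np.array(p["R"])@np.array(X)+np.array(p["t"]);return [p["cx"]+f*c[0]/c[2],p["cy"]+f*c[1]/c[2]]
E
python3 - <<'E'
from h import *
s=ctrl.read_state();print(s["time"],s["tool_pos"],s["eef_rot"],s["force"],s["opening"])
for n in ["top","scene"]:
    p=ctrl.read_camera(n);cv2.imwrite(f"pics/{n}0.png",p["pixels"])
    for l,z in [("rim_left",160),("rim_right",160),("lid_edge",157),("chest",0),("tin",0),("oil_bottle",0),("wrench",0),("hammer",0)]:
        for r in ctrl.landmark_of(l,p)[:1]: print(n,l,r["score"],np.round(r["at"]),ray(p,r["at"],z).round(0))
print(ctrl.read_state()["time"])
E
```

```text
0.0 [ 173.62829085 -599.91804245  235.81521837] [ 9.90087157e-01  1.40452178e-01 -1.73435754e-04 -7.59511012e-04] [-0.33619592  0.93939945 -0.80322992] 0.9992693191236783
top rim_left 0.84 [209. 260.] [526. 261. 160.]
top rim_right 0.82 [432. 256.] [ 534. -210.  160.]
top lid_edge 0.62 [320. 252.] [543.  26. 157.]
top oil_bottle 0.6 [183. 242.] [599. 362.   0.]
top wrench 0.76 [307. 312.] [430.  56.   0.]
top hammer 0.57 [451. 242.] [ 600. -295.    0.]
scene rim_left 0.69 [410. 340.] [524. 252. 160.]
scene rim_right 0.7 [304. 139.] [ 535. -204.  160.]
scene lid_edge 0.67 [342. 237.] [551.  28. 157.]
scene tin 0.58 [357. 184.] [ 430. -141.    0.]
scene hammer 0.88 [271. 156.] [ 593. -295.    0.]
0.9
```

View pics/top0.png

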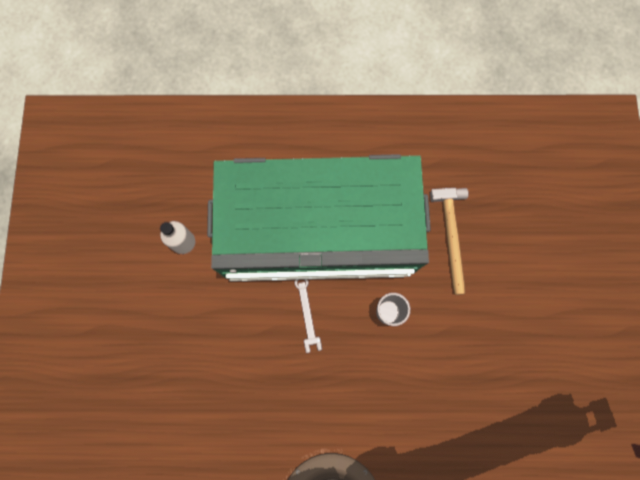

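View pics/scene0.png

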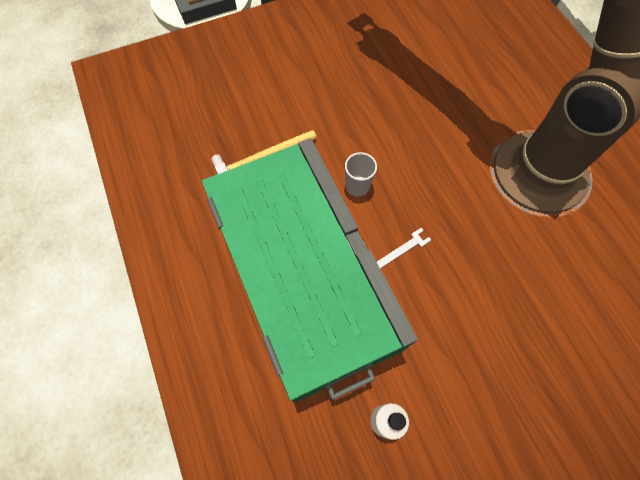

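The top view shows the rim from (213,262) to (427,256), with the notch at about columns 299–322, row 260. In the scene view the notch is near (352,232). I'll refine this with a crop while setting out.

```bash
python3 - <<'E'
from h import *
p=ctrl.read_camera("top");im=p["pixels"]
c=im[240:280,200:440];cv2.imwrite("pics/crop.png",cv2.resize(c,None,fx=3.3,fy=6,interpolation=cv2.INTER_CUBIC))
g=im[250:270].mean(2).astype(int)
for at in [(213,262),(427,256),(299,260),(322,259.5)]: print(at,ray(p,at,160).round(0))
print(im[258:261,294:328].mean(2).mean(0).astype(int))
E
```

```text
(213, 262) [522. 253. 160.]
(427, 256) [ 535. -200.  160.]
(299, 260) [526.  71. 160.]
(322, 259.5) [527.  22. 160.]
[118 118 118 117 114 108 112 113 113 113 113 113 113 113 113 113 114 114
 114 113 114 114 114 114 115 117 118 102 108 114 115 115 115 115]
```

View pics/crop.png

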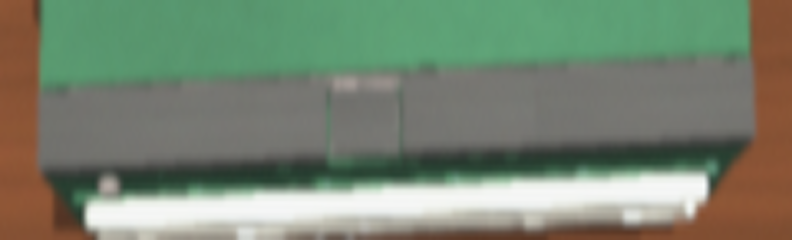

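Emit:
servo_tool(
  motion=[
    {"tz":0.4,"spin":-0.04},
    {"tz":0.4,"spin":-0.083,"tx":0.4},
    {"tz":0.4,"spin":-0.083,"tx":0.7},
    {"tz":0.4,"spin":-0.083,"tx":1.0},
    {"tz":0.4,"spin":-0.083,"tx":1.0,"ty":0.3},
    {"tz":0.4,"spin":-0.083,"tx":1.0,"ty":0.6},
    {"tz":0.4,"spin":-0.083,"tx":1.0,"ty":1.0},
    {"tz":0.4,"spin":-0.083,"tx":1.0,"ty":1.0},
  ],
  claw=1,
  newtons=10,
)

```text
invalid input
```

The crop shows the rim spanning columns 212–428 and the notch at 300–321, so its middle is at about world (526, 46), which is chest y ≈ +20. The move was refused, so I'll give every key in each row.

Emit:
servo_tool(
  motion=[
    {"tx":0,"ty":0,"tz":0.4,"spin":-0.04},
    {"tx":0.4,"ty":0,"tz":0.4,"spin":-0.083},
    {"tx":0.7,"ty":0,"tz":0.4,"spin":-0.083},
    {"tx":1.0,"ty":0,"tz":0.4,"spin":-0.083},
    {"tx":1.0,"ty":0.3,"tz":0.4,"spin":-0.083},
    {"tx":1.0,"ty":0.6,"tz":0.4,"spin":-0.083},
    {"tx":1.0,"ty":1.0,"tz":0.4,"spin":-0.083},
    {"tx":1.0,"ty":1.0,"tz":0.4,"spin":-0.083},
  ],
  claw=1.0,
  newtons=10,
)

```text
time: 1.62
tool_pos: [274.7, -493.4, 275.9]
eef_rot: [1.0, 0.013, -0.0, -0.003]
force: [0.9, 0.7, -0.0]
opening: 0.434
```

Emit:
servo_tool(
  motion=[
    {"tx":0.29,"ty":0.33,"tz":0,"spin":0},
    {"tx":0.58,"ty":0.66,"tz":0,"spin":0},
    {"tx":0.86,"ty":1.0,"tz":0,"spin":0},
  ],
)

```text
time: 1.87
tool_pos: [355.9, -404.8, 277.0]
eef_rot: [1.0, 0.01, 0.0, 0.0]
force: [2.2, -0.9, -0.3]
opening: 0.206
```

Emit:
servo_tool(
  motion=[
    {"tx":0.29,"ty":0.33,"tz":0,"spin":0},
    {"tx":0.58,"ty":0.66,"tz":0,"spin":0},
    {"tx":0.86,"ty":1.0,"tz":0,"spin":0},
  ],
)

```text
time: 2.12
tool_pos: [438.1, -309.6, 277.1]
eef_rot: [1.0, 0.01, 0.0, 0.0]
force: [0.8, -1.2, -0.4]
opening: 0.012
```

Emit:
servo_tool(
  motion=[
    {"tx":0.29,"ty":0.33,"tz":0,"spin":0},
    {"tx":0.58,"ty":0.66,"tz":0,"spin":0},
    {"tx":0.86,"ty":1.0,"tz":0,"spin":0},
    {"tx":0.86,"ty":1.0,"tz":0,"spin":0},
    {"tx":0.86,"ty":1.0,"tz":0,"spin":0},
    {"tx":0.86,"ty":1.0,"tz":0,"spin":0},
    {"tx":0.86,"ty":1.0,"tz":0,"spin":0},
  ],
)

```text
time: 2.7
tool_pos: [521.9, -212.9, 276.6]
eef_rot: [1.0, 0.009, -0.0, 0.0]
force: [0.1, -0.3, 0.0]
opening: 0.004
```

Emit:
servo_tool(
  motion=[
    {"tx":0.05,"ty":0.25,"tz":-0.2,"spin":0},
    {"tx":0.1,"ty":0.4,"tz":-0.5,"spin":0},
    {"tx":0.1,"ty":0.4,"tz":-0.7,"spin":0},
    {"tx":0.1,"ty":0.4,"tz":-0.7,"spin":0},
    {"tx":0.1,"ty":0.4,"tz":-0.7,"spin":0},
    {"tx":0.1,"ty":0.4,"tz":-0.7,"spin":0},
  ],
)

```text
time: 3.2
tool_pos: [533.0, -173.0, 208.0]
eef_rot: [1.0, 0.009, 0.001, 0.001]
force: [-0.4, -0.4, -0.4]
opening: 0.005
```

```bash
python3 - <<'E'
from h import *
p=ctrl.read_camera("wrist");cv2.imwrite("pics/w1.png",p["pixels"])
for l in ["rim_right","rim_left","lid_edge"]:
    for r in ctrl.landmark_of(l,p)[:1]: print(l,r["score"],np.round(r["at"]),ray(p,r["at"],160).round(0))
s=ctrl.read_state();print(s["tool_pos"],s["force"],s["time"])
for y in (-190,-160,-100,0,46): print(y,np.round(proj(p,[531,y,160])))
E
```

```text
rim_right 0.76 [380. 268.] [ 534. -202.  160.]
[ 533.42596887 -171.92936811  207.99632607] [-0.16524862 -0.4833603   0.7020495 ] 3.4
-190 [358. 273.]
-160 [304. 272.]
-100 [196. 270.]
0 [ 16. 267.]
46 [-67. 265.]
```

View pics/w1.png

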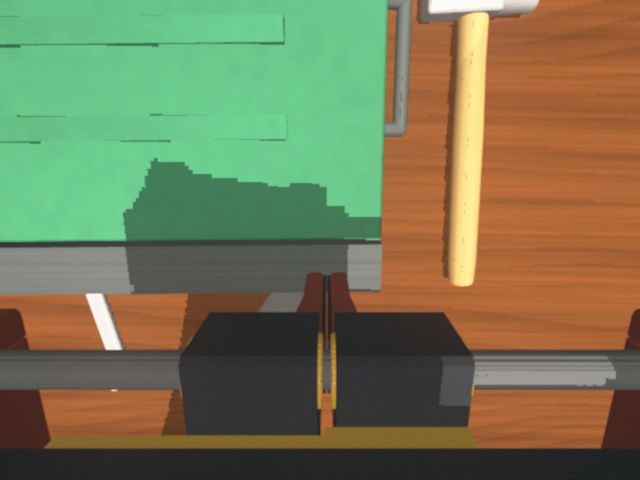

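The wrist view shows the rim's right end at (381,267), with its strip over rows 243–292 and the fingertips at (327,275) over it. The rim end is at world (534, −202), which agrees with the other cameras. I'll lower gently.

Emit:
servo_tool(
  motion=[
    {"tx":0,"ty":0,"tz":-0.15,"spin":0},
    {"tx":0,"ty":0,"tz":-0.27,"spin":0},
    {"tx":0,"ty":0,"tz":-0.3,"spin":0},
    {"tx":0,"ty":0,"tz":-0.31,"spin":0},
    {"tx":0,"ty":0,"tz":-0.32,"spin":0},
    {"tx":0,"ty":0,"tz":-0.33,"spin":0},
    {"tx":0,"ty":0,"tz":-0.34,"spin":0},
    {"tx":0,"ty":0,"tz":-0.34,"spin":0},
  ],
)

```text
time: 4.07
tool_pos: [533.5, -171.1, 174.4]
eef_rot: [1.0, 0.01, 0.001, 0.0]
force: [-2.6, 1.1, 8.3]
opening: 0.008
```

Emit:
servo_tool(
  motion=[
    {"tx":0,"ty":0,"tz":0,"spin":0},
    {"tx":0,"ty":0,"tz":0,"spin":0},
    {"tx":0,"ty":0,"tz":0,"spin":0},
  ],
)

```text
time: 4.32
tool_pos: [533.5, -171.2, 174.4]
eef_rot: [1.0, 0.01, 0.001, 0.0]
force: [-3.3, 0.6, 8.5]
opening: 0.005
```

Emit:
servo_tool(
  motion=[
    {"tx":0,"ty":0.1,"tz":0,"spin":0},
    {"tx":0,"ty":0.22,"tz":0,"spin":0},
    {"tx":-0.01,"ty":0.34,"tz":0,"spin":0},
    {"tx":-0.01,"ty":0.46,"tz":0,"spin":0},
    {"tx":-0.01,"ty":0.58,"tz":0,"spin":0},
    {"tx":-0.015,"ty":0.7,"tz":0,"spin":0},
    {"tx":-0.02,"ty":0.8,"tz":0,"spin":0},
    {"tx":-0.02,"ty":0.85,"tz":0,"spin":0},
  ],
)

```text
time: 4.98
tool_pos: [532.2, -86.1, 174.4]
eef_rot: [1.0, 0.011, 0.002, 0.001]
force: [0.2, -4.6, 5.5]
opening: 0.005
```

Emit:
servo_tool(
  motion=[
    {"tx":0,"ty":0.1,"tz":0,"spin":0},
    {"tx":0,"ty":0.22,"tz":0,"spin":0},
    {"tx":-0.01,"ty":0.34,"tz":0,"spin":0},
    {"tx":-0.01,"ty":0.46,"tz":0,"spin":0},
    {"tx":-0.01,"ty":0.58,"tz":0,"spin":0},
    {"tx":-0.015,"ty":0.7,"tz":0,"spin":0},
    {"tx":-0.02,"ty":0.78,"tz":0,"spin":0},
    {"tx":-0.02,"ty":0.8,"tz":0,"spin":0},
  ],
)

```text
time: 5.65
tool_pos: [530.0, -5.6, 174.2]
eef_rot: [1.0, 0.011, 0.001, 0.001]
force: [-1.6, -6.2, 7.5]
opening: 0.002
```

```bash
python3 - <<'E'
from h import *
p=ctrl.read_camera("wrist");cv2.imwrite("pics/w2.png",p["pixels"])
s=ctrl.read_state();print(s["tool_pos"],s["force"],s["time"])
for y in (22,46,71): print(y,np.round(proj(p,[528,y,160])))
E
```

```text
[529.97652771  -5.59144917 174.20226441] [-0.15169132 -1.15367705  7.87197299] 5.7
22 [269. 296.]
46 [218. 295.]
71 [164. 294.]
```

View pics/w2.png

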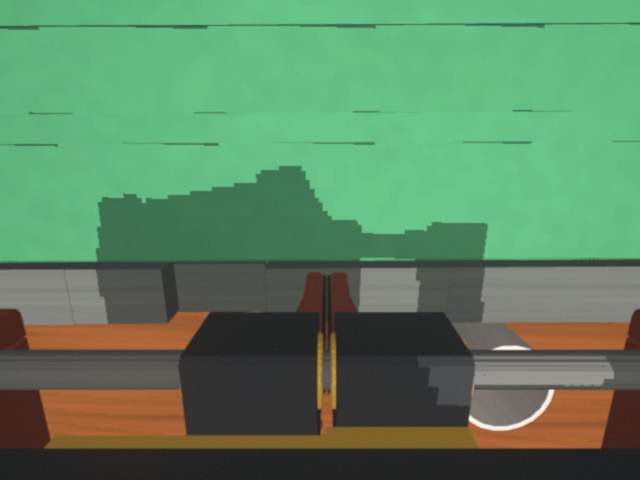

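The wrist view shows the notch from about column 266 to column 165 on the rim, which matches world y 22–71. I'll slide on to its middle.

Emit:
servo_tool(
  motion=[
    {"tx":0,"ty":0.1,"tz":0,"spin":0},
    {"tx":0,"ty":0.2,"tz":0,"spin":0},
    {"tx":-0.01,"ty":0.3,"tz":0,"spin":0},
    {"tx":-0.01,"ty":0.4,"tz":0,"spin":0},
    {"tx":-0.01,"ty":0.48,"tz":0,"spin":0},
    {"tx":-0.015,"ty":0.52,"tz":0,"spin":0},
    {"tx":-0.015,"ty":0.52,"tz":0,"spin":0},
    {"tx":-0.015,"ty":0.52,"tz":0,"spin":0},
  ],
)

```text
time: 6.37
tool_pos: [527.3, 46.2, 172.5]
eef_rot: [1.0, 0.011, -0.0, 0.0]
force: [-0.7, -0.4, -0.3]
opening: 0.009
```

Emit:
servo_tool(
  motion=[
    {"tx":0,"ty":0,"tz":-0.04,"spin":0},
    {"tx":0,"ty":0,"tz":-0.07,"spin":0},
    {"tx":0,"ty":0,"tz":-0.09,"spin":0},
    {"tx":0,"ty":0,"tz":-0.1,"spin":0},
    {"tx":0,"ty":0,"tz":-0.11,"spin":0},
    {"tx":0,"ty":0,"tz":-0.12,"spin":0},
    {"tx":0,"ty":0,"tz":-0.12,"spin":0},
  ],
)

```text
time: 6.95
tool_pos: [527.3, 45.5, 160.8]
eef_rot: [1.0, 0.01, -0.0, 0.0]
force: [-2.2, -1.6, 5.4]
opening: 0.006
```

The force fell to zero at the notch and the tips now sit on the sprung catch. I'll press it down, then draw straight back.

Emit:
servo_tool(
  motion=[
    {"tx":0,"ty":0,"tz":-0.015,"spin":0},
    {"tx":0,"ty":0,"tz":-0.025,"spin":0},
    {"tx":0,"ty":0,"tz":-0.035,"spin":0},
    {"tx":0,"ty":0,"tz":-0.04,"spin":0},
    {"tx":0,"ty":0,"tz":-0.04,"spin":0},
    {"tx":0,"ty":0,"tz":-0.04,"spin":0},
  ],
)

```text
time: 7.45
tool_pos: [528.8, 46.0, 157.8]
eef_rot: [1.0, 0.01, 0.001, -0.0]
force: [2.9, -0.4, 4.6]
opening: 0.005
```

```bash
python3 - <<'E'
from h import *
p=ctrl.read_camera("top");cv2.imwrite("pics/t3.png",p["pixels"])
s=ctrl.read_state();print(s["tool_pos"],s["force"],s["time"])
E
```

```text
[528.7435021   46.02774376 157.76866142] [4.15446337 0.12229562 5.92343445] 7.5
```

View pics/t3.png

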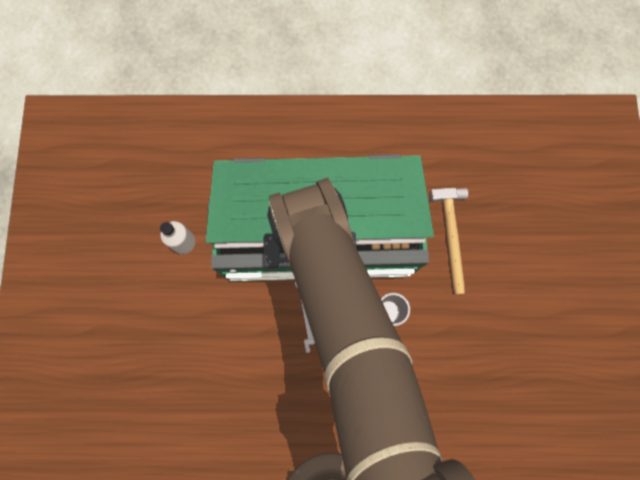

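The lid has sprung free: there is a dark gap at rows 240–250, and it now leans on the gripper. I'll draw back.

Emit:
servo_tool(
  motion=[
    {"tx":-0.1,"ty":0,"tz":0.05,"spin":0},
    {"tx":-0.3,"ty":0,"tz":0.15,"spin":0},
    {"tx":-0.6,"ty":0,"tz":0.2,"spin":0},
    {"tx":-0.9,"ty":0,"tz":0.3,"spin":0},
    {"tx":-1.0,"ty":0,"tz":0.4,"spin":0},
    {"tx":-1.0,"ty":0,"tz":0.5,"spin":0},
    {"tx":-1.0,"ty":0,"tz":0.6,"spin":0},
  ],
)

```text
time: 8.08
tool_pos: [427.6, 45.8, 217.5]
eef_rot: [1.0, 0.01, 0.0, 0.0]
force: [-0.3, 0.1, 0.4]
opening: 0.006
```

Emit:
servo_tool(
  motion=[
    {"tx":-0.2,"ty":0,"tz":0.2,"spin":0},
    {"tx":-0.4,"ty":0,"tz":0.3,"spin":0},
    {"tx":-0.4,"ty":0,"tz":0.3,"spin":0},
    {"tx":-0.4,"ty":0,"tz":0.3,"spin":0},
    {"tx":-0.4,"ty":0,"tz":0.3,"spin":0},
    {"tx":-0.4,"ty":0,"tz":0.3,"spin":0},
    {"tx":-0.4,"ty":0,"tz":0.3,"spin":0},
    {"tx":-0.4,"ty":0,"tz":0.3,"spin":0},
  ],
)

```text
time: 8.75
tool_pos: [387.8, 46.0, 246.1]
eef_rot: [1.0, 0.011, -0.001, -0.0]
force: [-0.5, 0.3, 0.1]
opening: 0.009
```

Emit:
servo_tool(
  motion=[
    {"tx":0,"ty":0,"tz":0,"spin":0},
    {"tx":0,"ty":0,"tz":0,"spin":0},
    {"tx":0,"ty":0,"tz":0,"spin":0},
    {"tx":0,"ty":0,"tz":0,"spin":0},
    {"tx":0,"ty":0,"tz":0,"spin":0},
    {"tx":0,"ty":0,"tz":0,"spin":0},
    {"tx":0,"ty":0,"tz":0,"spin":0},
    {"tx":0,"ty":0,"tz":0,"spin":0},
  ],
)

```text
time: 9.42
tool_pos: [387.5, 46.0, 246.7]
eef_rot: [1.0, 0.011, 0.0, 0.0]
force: [0.3, 0.4, -0.0]
opening: 0.005
```

Emit:
servo_tool(
  motion=[
    {"tx":0,"ty":0,"tz":0,"spin":0},
    {"tx":0,"ty":0,"tz":0,"spin":0},
    {"tx":0,"ty":0,"tz":0,"spin":0},
    {"tx":0,"ty":0,"tz":0,"spin":0},
    {"tx":0,"ty":0,"tz":0,"spin":0},
    {"tx":0,"ty":0,"tz":0,"spin":0},
    {"tx":0,"ty":0,"tz":0,"spin":0},
    {"tx":0,"ty":0,"tz":0,"spin":0},
  ],
)

```text
time: 10.08
tool_pos: [387.5, 46.0, 246.7]
eef_rot: [1.0, 0.011, 0.0, 0.0]
force: [0.3, -0.5, -0.4]
opening: 0.003
```

Emit:
servo_tool(
  motion=[
    {"tx":0,"ty":0,"tz":0,"spin":0},
    {"tx":0,"ty":0,"tz":0,"spin":0},
    {"tx":0,"ty":0,"tz":0,"spin":0},
    {"tx":0,"ty":0,"tz":0,"spin":0},
    {"tx":0,"ty":0,"tz":0,"spin":0},
    {"tx":0,"ty":0,"tz":0,"spin":0},
    {"tx":0,"ty":0,"tz":0,"spin":0},
    {"tx":0,"ty":0,"tz":0,"spin":0},
  ],
)

```text
time: 10.75
tool_pos: [387.5, 46.0, 246.6]
eef_rot: [1.0, 0.011, -0.0, 0.0]
force: [0.1, 0.2, -0.3]
opening: 0.007
```

Emit:
servo_tool(
  motion=[
    {"tx":0,"ty":0,"tz":0,"spin":0},
    {"tx":0,"ty":0,"tz":0,"spin":0},
    {"tx":0,"ty":0,"tz":0,"spin":0},
    {"tx":0,"ty":0,"tz":0,"spin":0},
    {"tx":0,"ty":0,"tz":0,"spin":0},
    {"tx":0,"ty":0,"tz":0,"spin":0},
    {"tx":0,"ty":0,"tz":0,"spin":0},
    {"tx":0,"ty":0,"tz":0,"spin":0},
  ],
)

```text
time: 11.42
tool_pos: [387.5, 46.0, 246.6]
eef_rot: [1.0, 0.011, -0.0, 0.0]
force: [0.1, 0.2, -0.1]
opening: 0.007
```

Emit:
servo_tool(
  motion=[
    {"tx":0,"ty":0,"tz":0,"spin":0},
    {"tx":0,"ty":0,"tz":0,"spin":0},
    {"tx":0,"ty":0,"tz":0,"spin":0},
    {"tx":0,"ty":0,"tz":0,"spin":0},
    {"tx":0,"ty":0,"tz":0,"spin":0},
    {"tx":0,"ty":0,"tz":0,"spin":0},
    {"tx":0,"ty":0,"tz":0,"spin":0},
    {"tx":0,"ty":0,"tz":0,"spin":0},
  ],
)

```text
time: 12.08
tool_pos: [387.5, 46.0, 246.6]
eef_rot: [1.0, 0.011, -0.0, 0.0]
force: [-0.1, 0.7, 0.3]
opening: 0.007
```

```bash
python3 - <<'E'
from h import *
a=ctrl.read_camera("scene");b=ctrl.read_camera("top");im=np.hstack([a["pixels"],b["pixels"]])
cv2.imwrite("pics/e4.png",cv2.resize(im,(800,300)))
for l in ("oil_bottle","wrench","hammer","tin","lid_edge"):
  for p in (a,b):
    for r in ctrl.landmark_of(l,p)[:1]: print(l,r["score"],np.round(r["at"]))
s=ctrl.read_state();print(s["tool_pos"],s["force"],s["time"])
E
```

```text
oil_bottle 0.58 [386. 420.]
wrench 0.75 [393. 252.]
hammer 0.74 [268. 155.]
hammer 0.76 [453. 244.]
tin 0.69 [361. 185.]
tin 0.93 [390. 313.]
lid_edge 0.69 [260. 223.]
lid_edge 0.73 [318. 152.]
[387.4461881   46.02924629 246.65092623] [ 0.4267715  -0.38108959 -0.69029594] 12.6833
```

View pics/e4.png

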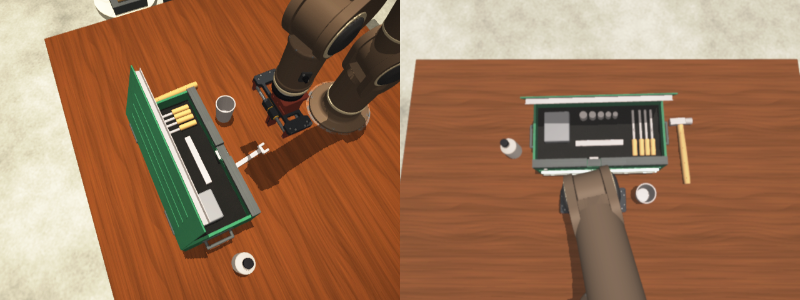

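Both views show the lid standing wide open, the other things in place and the arm clear. I'll check the lid angle against the stop, then hand in.

```bash
python3 - <<'E'
from h import *
for n in ("top","scene"):
    p=ctrl.read_camera(n); r=ctrl.landmark_of("lid_edge",p)[:1]
    print(n,[x["at"] for x in r])
    for a in (.9,1.1,1.25): print(a,np.round(proj(p,[754-210*np.cos(a),30,157+210*np.sin(a)])))
print(ctrl.finish_job())
E
```

```text
top [[319.1, 151.4]]
0.9 [318. 193.]
1.1 [318. 170.]
1.25 [318. 153.]
scene [[257.1, 218.7]]
0.9 [305. 213.]
1.1 [282. 215.]
1.25 [263. 219.]
the job is handed in; nothing more can be done
None
```

The chest is open and the job is handed in; it took about 13 s of the 64 s allowed.

- **What I did:** I touched the rim near its right end (chest y about −200 mm) and slid the closed fingertips along it at 5–8 N. The notch was at chest y about +20 mm, where the force dropped to zero. I pressed the catch down about 6 mm at about 6 N; the lid sprang free and leaned briefly on the gripper. Then I drew back clear.
- **Last checks:**
  - **Lid:** both cameras put its edge within a few pixels of where it should be at the 1.25 rad stop, and it looked at rest.
  - **Arm:** the wrist force is about zero, so it is touching nothing.
  - **Other things:** hammer and tin came out within a few pixels of where they started. The bottle and wrench were each found by only one camera and not in the same one as at the start, so for those I went by the pictures, where they look unmoved.
- **Not measured:** I did not measure that the catch came back up; I only saw that the fingers had left it.

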